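# Set out slices and cure a strip in a resin workshop

### The job

Get the bench ready for the next resin pour: lay each of the three log slices flat in the casting mould of its own shape and size, and slide the amber cast strip lengthwise under the low curing lamp, straight and centred on the base plate, until its front end is home against the stop at the back. Do not knock over the little jar.

Things in the scene. Friction and masses are not known exactly. Their poses are not given: they have to be found in the camera images.
- slice_large: Large round log slice with dark bark edge and pale ringed face, loose: diameter 64 mm, 24 mm thick, about 50 g, lying flat. Origin at the centre of its underside, z up.
- slice_small: Small round log slice of the same look, loose: diameter 44 mm, 24 mm thick, about 30 g, lying flat. Origin at the centre of its underside, z up.
- slice_oval: Oval log slice of the same look, loose: 96 mm long along its x, 48 mm wide along its y with flat parallel sides and half-round ends, 24 mm thick, about 60 g, lying flat. Origin at the centre of its underside, z up.
- strip: Cast sample strip, an amber-brown resin bar with a row of four small wood discs in it, loose: 140 mm long along its x, 44 mm wide along its y, 18 mm thick, about 120 g, flat; both ends alike. Origin at the centre of its underside, z up. Goes lengthwise under the lamp; a slice lying within about 160 mm before the lamp's origin is in its way.
- mould_large: Fixed casting mould, a shallow open tray with white rim and grey floor: the larger round one, recess 84 mm in diameter. Floor 4 mm thick, wall 5 mm thick, rim 10 mm above the table. It is for the large round slice (10 mm margin all round). Origin on the table under the centre of the recess.
- mould_small: Fixed casting mould, a shallow open tray with white rim and grey floor: the smaller round one, recess 64 mm in diameter. Floor 4 mm thick, wall 5 mm thick, rim 10 mm above the table. It is for the small round slice (10 mm margin all round). Origin on the table under the centre of the recess.
- mould_oval: Fixed casting mould, a shallow open tray with white rim and grey floor: the oval one, recess 116 mm long along its x and 68 mm wide along its y. Floor 4 mm thick, wall 5 mm thick, rim 10 mm above the table. It is for the oval slice (10 mm margin all round). Origin on the table under the centre of the recess; x along its length.
- lamp: Fixed grey curing lamp. Base plate 200 (x) by 90 (y) by 4 mm thick; origin on the table under its centre; x points into the lamp, mouth towards -x. Head at x 0 to +100 mm, full width, underside 36, top 64 mm above the table. Back post at x +70 to +100 mm; its front face (+70) is the stop. Sides open. With the strip home its centre is over the origin, its rear half outside the mouth.
- jar: Small full jar with a lid, loose, a bystander that must stay standing: 48 mm in diameter, 68 mm tall, 160 g. Origin at the centre of its underside, z up.
There are look-alikes about, which are no part of the job. Leave any green look-alike of the strip alone.

How it is judged (in metres and radians):
At the end, for the whole second after the job is handed in: Each slice rests flat on its own mould's floor (12 mm of centre, 3.5 mm of the floor; oval within 0.5 rad lengthwise); the strip rests flat on the lamp's plate, centre -12 to +8 mm along x (0 = at stop), 15 mm sideways, 0.2 rad; jar standing; all four released, at rest (horizontal distance between slice_large and mould_large below 0.012 m and z of slice_large in the frame of mould_large below 0.0075 m and angle between each of slice_large, slice_small, slice_oval, strip's own z axis and vertical below 0.1 rad and horizontal distance between slice_small and mould_small below 0.012 m and z of slice_small in the frame of mould_small below 0.0075 m and horizontal distance between slice_oval and mould_oval below 0.012 m and z of slice_oval in the frame of mould_oval below 0.0075 m and angle between the x axis of slice_oval and the x axis of mould_oval, either way round below 0.5 rad and x of strip in the frame of lamp between -0.012 and 0.008 m and y of strip in the frame of lamp between -0.015 and 0.015 m and z of strip in the frame of lamp below 0.0075 m and angle between the x axis of strip and the x axis of lamp, either way round below 0.2 rad and angle between jar's own z axis and vertical below 0.3 rad and linear speed of each of slice_large, slice_small, slice_oval, strip below 0.02 m/s); the robot touches nothing.
It fails at once if the jar is knocked over (angle between jar's own z axis and vertical above 0.6 rad).
It also fails if it takes over 102 s, if anything falls off the work surface, if the arm or the gripper's body presses on something with over 40 N, if the wrist force passes 120 N, or if a joint passes its speed limit or range.

### The arm

A 6-joint arm with a two-finger parallel gripper is mounted at the origin on the work surface. World frame = base frame: x ahead of the robot, y to its left, z up, the work surface at z = 0. Lengths are in mm, angles in rad, forces in N, time in s.
With the tool pointing down it reaches from about 400 to 925 mm from the base axis. Payload 12.5 kg.
Tool frame: the origin (TCP) lies at the very end of the fingers, on their centre line; the grasp point (between the pads) lies 19 mm behind it; z points along the fingers, y is the line along which they close (so a half turn about z gives the same grasp; the last joint's range is limited). The gripper opens to 95 mm and grips with 3 to 60 N. Pads are 20 mm wide; open, the fingers measure 119 mm over their backs; the gripper's body (75 mm by 180 mm) begins 59 mm behind the grasp point.
Start: joints at [1.182, 0.491, 1.559, -0, 1.092, -0.106], TCP at [174.386, 600.197, 214.661] pointing down, gripper open.
Joint ranges: [-3.1, 3.1], [-0.84, 2.19], [0.05, 2.79], [-1.13, 4.28], [0.06, 2.93], [-2.69, 2.69]. Speed limits (rad/s): [2.22, 2.22, 2.79, 3.14, 3.14, 3.14].

### API

Orientations are given as [roll, pitch, yaw] about the fixed x, y, z axes, in that order (R = Rz(yaw) Ry(pitch) Rx(roll)).
In Python, from cell import state, imaging, env, spot_in, mark_of gives the robot as it stands. The module is installed in compiled form; this text tells all that it offers.
- The arm moves only by the tool step_arm, never from a script. Its argument "increments" is a list of rows, each an object with "slide": the shift along the tool's x, y, z in m, a list of three; "roll": the turn about the tool's z in rad. A call has 1 to 5 rows; each row is the pose to reach, as a shift and turn from the pose commanded when the call began, along the tool's axes at that moment; what a row does not reach only later rows make up. A row lasts 1/8 s, in which the tool goes at most 62.5 mm and 10.7 degrees, less where a joint would pass 70% of its speed; a pose out of reach is approached as far as the arm can. A call with a gripper value outside its range is refused whole. "fingers" is the opening, from 0 (shut) to 1 (fully open), set as the call begins (left out, the last holds). The fingers move at their own pace and stop on an object; the grip force is fixed at half the most. Time passes only in rows, so rows that repeat a pose let the fingers close. It gives the time, the measured TCP pose, the force, the opening and the grip force at its end, in the units of the state.
- state(): the state, without advancing time (a new reading comes with each control period).
- imaging.read_camera(name): name is "scene" or "top"; returns a dict with "color" (384x512x3 uint8, red, green, blue), "z_map" (384x512 float32, mm along the optical axis (not along the pixel's ray), 0 where there is no reading), "intrinsics" (3x3 intrinsics, pixels), "camera_from_world" (4x4, takes a point from world to camera coordinates). Camera axes: x right, y up, looking along -z (the intrinsics and any distortion apply to the point x, -y, -z); pixel columns grow to the right and rows downward; lengths in mm; the calibration is good to about 2 mm. A picture is of the moment at which its call begins.
- env.job_done(): hands the job in; it is judged then, once.
Trained networks look in the newest picture that a camera, given by its name, has taken for a name from the list of things; names that differ only in an ending like _2 or _b are one class to them, and where a whole thing is asked for, a point or a joint stands for the part that bears it (a point fixed in the world has none). Each returns a list of dicts, best first, with "confidence" (0 to 1); they miss things now and then, are a little off and sometimes report something else, mostly with a low value. They report only what shows in the picture. A call takes as long as a camera call. They do not tell look-alikes from the thing itself.
- spot_in(camera, target): "bbox" ([left, top, right, bottom] in pixels, round what is visible of it).
- mark_of(camera, target): "uv" ([column, row] in pixels: a listed point, or the origin of a listed thing).
The state is a dict: "t": time; "joints": joint angles; "qvel": joint speeds; "tau": joint torques, N m; "eef_pos": TCP position; "tcp_rot": TCP orientation; "ft_force": force on the tool from outside, world axes, zero at the start; "moment": the same for the moment, N m; "opening": opening from 0.0 (shut) to 1.0 (fully open); "grip_force": force on a finger pad.
Only numpy, scipy, OpenCV 4.12 (cv2) and the standard library are available. Lean on these libraries where they do the work, as an engineer would, in place of code of your own. Each camera call takes 0.05 s, during which the arm holds its last target. There are 200 camera calls.

## Working session

There is one attempt and no reset: what is moved stays moved. The work goes in short steps, Python scripts to look and compute and a tool call to move; the robot and the scene stay as the last step left them, time stands still between calls to the robot, and variables do not carry over. Pictures are saved under pics/ and viewed, at most 14 in all, crops included, and the job is handed in when it is done.

Besides the shell and the picture viewer there is one more tool, called after "Emit:" as name(argument=value, ...) on one line, values as JSON. step_arm: Moves the arm, as the interface text tells. Its arguments: {"type":"object","properties":{"increments":{"type":"array"},"fingers":{"type":"number"}},"required":["increments"]}

```bash
mkdir -p pics; cat > h.py <<'E'
import numpy as np, cv2
from cell import state, imaging, env, spot_in, mark_of
def cam(n):
    c=imaging.read_camera(n); return c
def save(c,f): cv2.imwrite('pics/'+f,c['color'][:,:,::-1])
def px2w(c,u,v,z=None):
    K=c['intrinsics'];T=np.linalg.inv(c['camera_from_world'])
    d=np.array([(u-K[0,2])/K[0,0],-(v-K[1,2])/K[1,1],-1.])
    o=T[:3,3]; r=T[:3,:3]@d
    s=c['z_map'][int(round(v)),int(round(u))] if z is None else (z-o[2])/r[2]
    return o+s*r
def cloud(c):
    K=c['intrinsics'];T=np.linalg.inv(c['camera_from_world']);Z=c['z_map']
    v,u=np.mgrid[:Z.shape[0],:Z.shape[1]]
    d=np.stack([(u-K[0,2])/K[0,0]*Z,-(v-K[1,2])/K[1,1]*Z,-Z],-1)
    return d@T[:3,:3].T+T[:3,3]
E
python3 - <<'E'
from h import *
print(state())
for n in('top','scene'):
    c=cam(n);save(c,n+'0.png')
    print(n,c['intrinsics'].tolist(),np.linalg.inv(c['camera_from_world'])[:3].round(2).tolist())
    for t in 'slice_large slice_small slice_oval strip mould_large mould_small mould_oval lamp jar'.split():
        for m in mark_of(n,t)[:3]:
            u,v=m['uv']
            if 0<=u<511 and 0<=v<383: print(t,round(m['confidence'],2),np.round([u,v]),px2w(c,u,v).round(),px2w(c,u,v,0).round())
E
```

```text
{'t': 0.0, 'joints': array([ 1.18240364e+00,  4.91524652e-01,  1.55943446e+00, -7.52074003e-06,
        1.09168659e+00, -1.05616637e-01]), 'qvel': array([ 0.00066477,  0.00029653,  0.00143567, -0.00100561,  0.00015482,
       -0.00021155]), 'tau': array([-2.90636108e-04, -6.12634492e+01, -2.58185291e+01,  6.92486647e-02,
        4.80933767e-02, -7.51520224e-05]), 'eef_pos': array([174.28996631, 599.96321727, 214.08859448]), 'tcp_rot': array([-3.14054477e+00, -1.04379516e-04,  2.85882002e+00]), 'ft_force': array([-0.67891172, -0.1912425 ,  0.27193274]), 'moment': array([-0.00518917, -0.0307974 , -0.06610771]), 'grip_force': 0.0, 'opening': 0.9990244096494728}
top [[482.8053574469674, 0.0, 254.32374141219645], [0.0, 482.8053574469674, 189.20994818012718], [0.0, 0.0, 1.0]] [[-0.01, 1.0, -0.09, 290.34], [-1.0, -0.01, -0.01, -13.43], [-0.01, 0.09, 1.0, 1515.28]]
slice_large 0.26 [373. 142.] [ 569. -383.    9.] [ 570. -385.    0.]
slice_small 0.64 [165. 206.] [371. 270.  25.] [373. 275.   0.]
slice_small 0.17 [300. 112.] [ 668. -154.   10.] [ 670. -155.    0.]
slice_oval 0.83 [284. 185.] [
[... 853 characters left out ...]

slice_oval 0.86 [230. 216.] [ 445. -102.   25.] [429. -99.   0.]
slice_oval 0.33 [154. 217.] [ 378. -278.   18.] [ 365. -281.    0.]
strip 0.67 [152. 216.] [ 372. -282.   16.] [ 361. -284.    0.]
strip 0.61 [132. 165.] [ 188. -308.   16.] [ 173. -310.    0.]
strip 0.47 [242. 310.] [ 666. -143.    2.] [ 666. -142.    0.]
mould_large 0.92 [240. 313.] [ 672. -149.    3.] [ 671. -149.    0.]
mould_large 0.32 [122. 310.] [ 579. -386.    3.] [ 578. -387.    0.]
mould_small 0.77 [423. 200.] [556. 387.   3.] [555. 389.   0.]
mould_oval 0.68 [120. 309.] [ 576. -388.    6.] [ 573. -389.    0.]
lamp 0.6 [346. 262.] [664.  95.  64.] [642. 120.   0.]
jar 0.8 [297. 282.] [661. -15.  40.] [648.  -6.   0.]
```

View pics/top0.png

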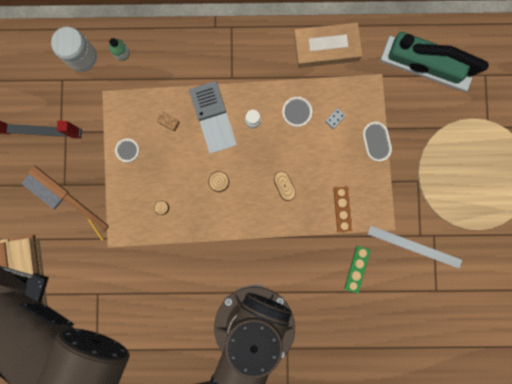

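View pics/scene0.png

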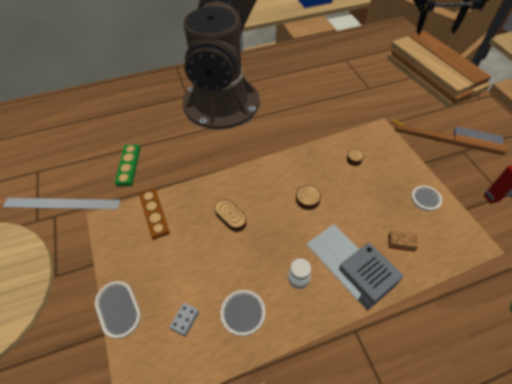

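Top view: lamp at (212,118) with mouth towards the robot, strip at (342,208), large slice (219,181), small slice (161,208), oval slice (285,186), jar (253,118). The green look-alike is at (357,270). The moulds are at (297,111), (127,150) and (377,141). Next, measure by depth and colour.

```bash
python3 - <<'E'
from h import *
for n in('top','scene'):
    c=cam(n);P=cloud(c);Z=P[...,2];ins=(P[...,0]>300)&(P[...,0]<780)&(abs(P[...,1])<480)
    def comps(m,tag,amin):
        k,l,st,ce=cv2.connectedComponentsWithStats(m.astype(np.uint8))
        for i in range(1,k):
            if st[i,4]<amin: continue
            q=P[l==i]; xy=q[:,:2].astype(np.float32)
            r=cv2.minAreaRect(xy); b=cv2.boxPoints(r); e=b[1]-b[0];f=b[2]-b[1]
            if np.hypot(*e)<np.hypot(*f): e=f
            print(n,tag,'px',ce[i].round(),'c',np.round(r[0],1),'mean',xy.mean(0).round(1),'size',np.round(r[1]),'longaxis',round(np.degrees(np.arctan2(e[1],e[0])),1),'z',np.median(q[:,2]).round(1),q[:,2].min().round(),q[:,2].max().round())
    comps(ins&(Z>13)&(Z<45),'mid',20)
    comps(ins&(Z>50)&(Z<80),'high',20)
    col=c['color'].astype(int); grey=(col.max(2)-col.min(2)<28)&(col.min(2)>70)
    comps(ins&(Z<15)&grey,'grey',60)
E
```

```text
top mid px [335. 118.] c [ 643.4 -262.8] mean [ 642.7 -262.3] size [34. 58.] longaxis -45.6 z 25.0 16.0 34.0
top mid px [168. 121.] c [640.6 265.1] mean [639.8 263.9] size [64. 37.] longaxis 60.7 z 26.0 13.0 37.0
top mid px [253. 124.] c [631.9  -3.4] mean [625.3  -4.1] size [31. 47.] longaxis -85.8 z 36.6 17.0 45.0
top mid px [219. 181.] c [447.6 105.7] mean [447.3 105.1] size [63. 62.] longaxis 44.5 z 25.0 13.0 33.0
top mid px [284. 186.] c [431.3 -99. ] mean [430.9 -99.3] size [94. 48.] longaxis 25.1 z 24.9 15.0 34.0
top mid px [342. 207.] c [ 363.9 -278.1] mean [ 363.2 -277.9] size [127.  45.] longaxis 4.0 z 19.0 13.0 31.0
top mid px [161. 208.] c [368.3 283.8] mean [368.1 283.5] size [44. 41.] longaxis 89.4 z 24.4 16.0 33.0
top mid px [102. 225.] c [316.9 469. ] mean [316.9 465.8] size [41. 22.] longaxis 52.8 z 22.2 13.0 31.0
top high px [207. 100.] c [695.  136.5] mean [693.2 135.9] size [103.  90.] longaxis 17.8 z 64.4 51.0 75.0
top high px [253. 117.] c [640.3  -3. ] mean [639.7  -3. ] size [40. 42.] longaxis -42.5 z 68.0 51.0 77.0
top grey px [297. 111.] c [ 669.1 -143.7] me
[... 1306 characters left out ...]
ize [37. 56.] longaxis -43.6 z 23.2 13.0 27.0
scene high px [371. 272.] c [698.6 137.5] mean [702.1 134.8] size [101.  92.] longaxis 17.0 z 62.9 50.0 68.0
scene high px [301. 269.] c [645.3  -2.4] mean [646.8  -3.1] size [41. 42.] longaxis -21.1 z 66.9 51.0 70.0
scene grey px [426. 198.] c [555.1 396.2] mean [554.  396.9] size [68. 74.] longaxis -65.0 z 3.6 -1.0 12.0
scene grey px [335. 253.] c [636.  119.6] mean [613.5 104.2] size [173.  94.] longaxis 17.1 z 2.9 -2.0 13.0
scene grey px [117. 310.] c [ 573.7 -393.2] mean [ 574.5 -394.1] size [126.  77.] longaxis 10.9 z 4.1 -1.0 13.0
scene grey px [243. 313.] c [ 671.8 -143.9] mean [ 672.2 -143.1] size [89. 92.] longaxis -19.9 z 3.8 -1.0 13.0
```

```bash
cat >> h.py <<'E'
def plan(wps):
    """wps: list of (x,y,z,yaw); slide in the tool axes of the preceding wp (tool kept down)"""
    s=state();p=np.array(s['eef_pos']);y0=s['tcp_rot'][2]
    print('t',s['t'],'pose',p.round(1),round(y0,4),'open',round(s['opening'],3))
    for x,y,z,yaw in wps:
        d=np.array([x,y,z])-p;c,sn=np.cos(y0),np.sin(y0)
        sl=np.array([c*d[0]+sn*d[1],sn*d[0]-c*d[1],-d[2]])/1000
        print((x,y,z,yaw),'slide',sl.round(4).tolist(),'roll',round(y0-yaw,3),'rows',round(max(np.linalg.norm(sl)/.0625,abs(y0-yaw)/.1867),1))
        p=np.array([x,y,z]);y0=yaw
E
python3 -c "
from h import *
plan([(370,284.5,80,2.859),(370,284.5,9,2.859),(370,284.5,70,2.859),(553,396,70,2.859),(553,396,14,2.859),(553,396,80,2.859),(449.5,106,80,1.6),(449.5,106,9,1.6),(449.5,106,100,1.6),(670,-143.8,100,1.6),(670,-143.8,14,1.6)])"
```

```text
t 1.1 pose [174.4 600.2 214.7] 2.8588 open 1.002
(370, 284.5, 80, 2.859) slide [-0.2759, -0.2485, 0.1347] roll -0.0 rows 6.3
(370, 284.5, 9, 2.859) slide [0.0, 0.0, 0.071] roll 0.0 rows 1.1
(370, 284.5, 70, 2.859) slide [0.0, 0.0, -0.061] roll 0.0 rows 1.0
(553, 396, 70, 2.859) slide [-0.1447, 0.1581, -0.0] roll 0.0 rows 3.4
(553, 396, 14, 2.859) slide [0.0, 0.0, 0.056] roll 0.0 rows 0.9
(553, 396, 80, 2.859) slide [0.0, 0.0, -0.066] roll 0.0 rows 1.1
(449.5, 106, 80, 1.6) slide [0.0185, -0.3074, -0.0] roll 1.259 rows 6.7
(449.5, 106, 9, 1.6) slide [0.0, 0.0, 0.071] roll 0.0 rows 1.1
(449.5, 106, 100, 1.6) slide [0.0, 0.0, -0.091] roll 0.0 rows 1.5
(670, -143.8, 100, 1.6) slide [-0.2561, 0.2131, -0.0] roll 0.0 rows 5.3
(670, -143.8, 14, 1.6) slide [0.0, 0.0, 0.086] roll 0.0 rows 1.4
```

Emit:
step_arm(increments=[{"slide": [-0.046, -0.0415, 0.022], "roll": 0}, {"slide": [-0.09, -0.083, 0.045], "roll": 0}, {"slide": [-0.138, -0.1245, 0.067], "roll": 0}, {"slide": [-0.18, -0.165, 0.09], "roll": 0}], fingers=1.0)

```text
t: 1.6
eef_pos: [297.2, 398.5, 128.1]
tcp_rot: [3.14, 0.001, 2.859]
ft_force: [-0.0, 0.1, -0.5]
opening: 0.998
grip_force: 0.0
```

Emit:
step_arm(increments=[{"slide": [-0.046, -0.0415, 0.022], "roll": 0}, {"slide": [-0.096, -0.0835, 0.0447], "roll": 0}, {"slide": [-0.096, -0.0835, 0.0447], "roll": 0}, {"slide": [-0.096, -0.0835, 0.0447], "roll": 0}])

```text
t: 2.1
eef_pos: [365.6, 292.8, 83.7]
tcp_rot: [3.141, -0.0, 2.857]
ft_force: [0.4, 0.1, 0.5]
opening: 1.001
grip_force: 0.0
```

Emit:
step_arm(increments=[{"slide": [0, 0, 0], "roll": 0}, {"slide": [0, 0, 0], "roll": 0}])

```text
t: 2.35
eef_pos: [364.8, 293.9, 84.1]
tcp_rot: [3.141, 0.001, 2.861]
ft_force: [0.7, 0.5, 0.7]
opening: 0.997
grip_force: 0.0
```

Emit:
step_arm(increments=[{"slide": [-0.0076, -0.0076, 0.03], "roll": 0}, {"slide": [-0.0076, -0.0076, 0.075], "roll": 0}, {"slide": [-0.0076, -0.0076, 0.075], "roll": 0}, {"slide": [-0.0076, -0.0076, 0.075], "roll": 0}])

```text
t: 2.85
eef_pos: [370.5, 284.1, 9.7]
tcp_rot: [3.141, 0.0, 2.86]
ft_force: [0.1, -0.5, 0.1]
opening: 0.999
grip_force: 0.0
```

Emit:
step_arm(increments=[{"slide": [0, 0, 0]}, {"slide": [0, 0, 0]}, {"slide": [0, 0, 0]}, {"slide": [0, 0, 0]}, {"slide": [0, 0, 0]}], fingers=0.3)

```text
invalid input at $.increments[0]: expected keys slide, roll
```

Emit:
step_arm(increments=[{"slide": [0, 0, 0], "roll": 0}, {"slide": [0, 0, 0], "roll": 0}, {"slide": [0, 0, 0], "roll": 0}, {"slide": [0, 0, 0], "roll": 0}, {"slide": [0, 0, 0], "roll": 0}], fingers=0.3)

```text
t: 3.48
eef_pos: [370.4, 283.4, 8.7]
tcp_rot: [3.142, -0.0, 2.859]
ft_force: [-0.1, 0.4, -0.9]
opening: 0.534
grip_force: 0.0
```

Emit:
step_arm(increments=[{"slide": [0, 0, 0], "roll": 0}, {"slide": [0, 0, 0], "roll": 0}, {"slide": [0, 0, 0], "roll": 0}])

```text
t: 3.85
eef_pos: [370.4, 283.5, 8.6]
tcp_rot: [3.141, 0.0, 2.859]
ft_force: [0.5, 0.2, -0.3]
opening: 0.457
grip_force: 30.0
```

Emit:
step_arm(increments=[{"slide": [0, 0, -0.03], "roll": 0}, {"slide": [0, 0, -0.061], "roll": 0}, {"slide": [0, 0, -0.061], "roll": 0}])

```text
t: 4.22
eef_pos: [371.1, 283.8, 71.2]
tcp_rot: [3.139, 0.002, 2.859]
ft_force: [0.4, 0.1, -0.7]
opening: 0.459
grip_force: 30.0
```

Emit:
step_arm(increments=[{"slide": [-0.036, 0.04, 0], "roll": 0}, {"slide": [-0.072, 0.08, 0], "roll": 0}, {"slide": [-0.108, 0.12, 0], "roll": 0}, {"slide": [-0.144, 0.159, 0], "roll": 0}, {"slide": [-0.144, 0.159, 0], "roll": 0}])

```text
t: 4.85
eef_pos: [555.0, 396.9, 67.6]
tcp_rot: [3.141, 0.0, 2.859]
ft_force: [-0.8, -0.4, 0.4]
opening: 0.456
grip_force: 30.0
```

Emit:
step_arm(increments=[{"slide": [0, 0, 0], "roll": 0}, {"slide": [0, 0, 0], "roll": 0}])

```text
t: 5.1
eef_pos: [552.1, 395.4, 69.3]
tcp_rot: [-3.141, -0.001, 2.859]
ft_force: [-0.7, 0.5, -0.3]
opening: 0.456
grip_force: 30.0
```

Emit:
step_arm(increments=[{"slide": [0, 0, 0.03], "roll": 0}, {"slide": [0, 0, 0.055], "roll": 0}, {"slide": [0, 0, 0.055], "roll": 0}, {"slide": [0, 0, 0.055], "roll": 0}])

```text
t: 5.6
eef_pos: [553.1, 396.1, 15.7]
tcp_rot: [3.141, 0.001, 2.859]
ft_force: [-0.2, 0.3, -0.4]
opening: 0.455
grip_force: 30.0
```

Emit:
step_arm(increments=[{"slide": [0, 0, 0], "roll": 0}, {"slide": [0, 0, 0], "roll": 0}, {"slide": [0, 0, 0], "roll": 0}], fingers=1.0)

```text
t: 5.98
eef_pos: [553.2, 396.0, 15.1]
tcp_rot: [3.141, 0.0, 2.859]
ft_force: [-0.3, -0.9, 0.9]
opening: 0.715
grip_force: 0.0
```

Emit:
step_arm(increments=[{"slide": [0, 0, -0.03], "roll": 0}, {"slide": [0, 0, -0.066], "roll": 0}, {"slide": [0, 0, -0.066], "roll": 0}])

```text
t: 6.35
eef_pos: [554.2, 396.6, 83.6]
tcp_rot: [3.138, 0.003, 2.859]
ft_force: [-0.1, 0.6, 0.0]
opening: 0.987
grip_force: 0.0
```

Emit:
step_arm(increments=[{"slide": [0.002, -0.04, 0], "roll": 0.17}, {"slide": [0.005, -0.08, 0], "roll": 0.34}, {"slide": [0.007, -0.12, 0], "roll": 0.51}, {"slide": [0.009, -0.16, 0], "roll": 0.68}, {"slide": [0.011, -0.2, 0], "roll": 0.85}])

```text
t: 6.98
eef_pos: [485.8, 205.7, 80.1]
tcp_rot: [-3.141, -0.0, 2.003]
ft_force: [1.2, -0.2, 0.3]
opening: 1.001
grip_force: 0.0
```

```bash
python3 -c "
from h import *
plan([(449.5,106,80,1.6)])"
```

```text
t 6.975 pose [485.8 205.7  80.1] 2.0033 open 1.001
(449.5, 106, 80, 1.6) slide [-0.0753, -0.0748, 0.0001] roll 0.403 rows 2.2
```

Emit:
step_arm(increments=[{"slide": [-0.035, -0.035, 0], "roll": 0.15}, {"slide": [-0.0725, -0.0725, 0], "roll": 0.3}, {"slide": [-0.0755, -0.075, 0], "roll": 0.403}, {"slide": [-0.0755, -0.075, 0], "roll": 0.403}])

```text
t: 7.48
eef_pos: [450.6, 106.3, 80.4]
tcp_rot: [-3.141, -0.0, 1.605]
ft_force: [-0.4, -1.1, -0.2]
opening: 0.997
grip_force: 0.0
```

Emit:
step_arm(increments=[{"slide": [0, 0, 0.03], "roll": 0}, {"slide": [0, 0, 0.071], "roll": 0}, {"slide": [0, 0, 0.071], "roll": 0}, {"slide": [0, 0, 0.071], "roll": 0}])

```text
t: 7.98
eef_pos: [451.0, 107.2, 10.3]
tcp_rot: [3.141, -0.0, 1.608]
ft_force: [-0.7, -0.9, -0.5]
opening: 0.997
grip_force: 0.0
```

Emit:
step_arm(increments=[{"slide": [0, 0, 0], "roll": 0}, {"slide": [0, 0, 0], "roll": 0}, {"slide": [0, 0, 0], "roll": 0}, {"slide": [0, 0, 0], "roll": 0}, {"slide": [0, 0, 0], "roll": 0}], fingers=0.5)

```text
t: 8.6
eef_pos: [450.9, 106.8, 10.0]
tcp_rot: [3.141, -0.0, 1.606]
ft_force: [-0.6, 0.3, 6.2]
opening: 0.667
grip_force: 30.0
```

Emit:
step_arm(increments=[{"slide": [0, 0, -0.04], "roll": 0}, {"slide": [0, 0, -0.092], "roll": 0}, {"slide": [0, 0, -0.092], "roll": 0}])

```text
t: 8.98
eef_pos: [452.1, 106.9, 104.5]
tcp_rot: [3.136, -0.0, 1.606]
ft_force: [-0.1, -0.1, -0.5]
opening: 0.663
grip_force: 30.0
```

Emit:
step_arm(increments=[{"slide": [-0.043, 0.036, 0], "roll": 0}, {"slide": [-0.086, 0.072, 0], "roll": 0}, {"slide": [-0.128, 0.108, 0], "roll": 0}, {"slide": [-0.172, 0.144, 0], "roll": 0}, {"slide": [-0.2, 0.168, 0], "roll": 0}])

```text
t: 9.6
eef_pos: [626.6, -89.3, 100.2]
tcp_rot: [-3.14, -0.0, 1.605]
ft_force: [-0.6, 0.3, -0.1]
opening: 0.665
grip_force: 30.0
```

Emit:
step_arm(increments=[{"slide": [0, 0, 0], "roll": 0}])

```text
t: 9.72
eef_pos: [626.2, -89.1, 99.9]
tcp_rot: [-3.141, -0.0, 1.603]
ft_force: [0.1, 1.5, -0.7]
opening: 0.665
grip_force: 30.0
```

```bash
python3 -c "
from h import *
plan([(670,-143.8,100,1.606),(670,-143.8,15.5,1.606),(670,-143.8,100,1.606),(433,-98.7,90,.42)])"
```

```text
t 9.725 pose [626.2 -89.1  99.9] 1.6035 open 0.665
(670, -143.8, 100, 1.606) slide [-0.0562, 0.0419, -0.0001] roll -0.003 rows 1.1
(670, -143.8, 15.5, 1.606) slide [0.0, 0.0, 0.0845] roll 0.0 rows 1.4
(670, -143.8, 100, 1.606) slide [0.0, 0.0, -0.0845] roll 0.0 rows 1.4
(433, -98.7, 90, 0.42) slide [0.0534, -0.2353, 0.01] roll 1.186 rows 6.4
```

Emit:
step_arm(increments=[{"slide": [-0.03, 0.021, 0], "roll": 0}, {"slide": [-0.056, 0.042, 0], "roll": 0}, {"slide": [-0.056, 0.042, 0], "roll": 0}, {"slide": [-0.056, 0.042, 0.05], "roll": 0}, {"slide": [-0.056, 0.042, 0.07], "roll": 0}])

```text
t: 10.35
eef_pos: [667.5, -140.0, 28.9]
tcp_rot: [-3.137, -0.002, 1.607]
ft_force: [-0.2, -0.6, 0.5]
opening: 0.666
grip_force: 30.0
```

Emit:
step_arm(increments=[{"slide": [0, 0, 0.0145], "roll": 0}, {"slide": [0, 0, 0.0145], "roll": 0}, {"slide": [0, 0, 0.0145], "roll": 0}])

```text
t: 10.72
eef_pos: [670.2, -141.7, 18.3]
tcp_rot: [3.14, 0.0, 1.606]
ft_force: [0.1, 0.2, -0.7]
opening: 0.665
grip_force: 30.0
```

Emit:
step_arm(increments=[{"slide": [0, 0, 0], "roll": 0}, {"slide": [0, 0, 0], "roll": 0}, {"slide": [0, 0, 0], "roll": 0}], fingers=0.95)

```text
t: 11.1
eef_pos: [669.7, -141.8, 17.5]
tcp_rot: [3.141, 0.0, 1.606]
ft_force: [-0.2, 0.6, 0.2]
opening: 0.918
grip_force: 0.0
```

Emit:
step_arm(increments=[{"slide": [0, 0, -0.04], "roll": 0}, {"slide": [0, 0, -0.085], "roll": 0}, {"slide": [0, 0, -0.085], "roll": 0}])

```text
t: 11.48
eef_pos: [671.2, -142.2, 105.9]
tcp_rot: [3.136, 0.002, 1.606]
ft_force: [-0.3, 0.2, 0.1]
opening: 0.951
grip_force: 0.0
```

Emit:
step_arm(increments=[{"slide": [0.009, -0.038, 0], "roll": 0.18}, {"slide": [0.018, -0.076, 0], "roll": 0.36}, {"slide": [0.027, -0.115, 0], "roll": 0.54}, {"slide": [0.036, -0.155, 0], "roll": 0.72}, {"slide": [0.045, -0.195, 0.005], "roll": 0.9}])

```text
t: 12.1
eef_pos: [471.6, -103.2, 96.7]
tcp_rot: [-3.141, 0.0, 0.7]
ft_force: [0.1, 0.4, -0.6]
opening: 0.944
grip_force: 0.0
```

```bash
python3 -c "
from h import *
plan([(433,-98.7,80,.42),(433,-98.7,9,.42)])"
```

```text
t 12.1 pose [ 471.6 -103.2   96.7] 0.6999 open 0.944
(433, -98.7, 80, 0.42) slide [-0.0267, -0.0283, 0.0167] roll 0.28 rows 1.5
(433, -98.7, 9, 0.42) slide [0.0, 0.0, 0.071] roll 0.0 rows 1.1
```

Emit:
step_arm(increments=[{"slide": [-0.015, -0.015, 0.008], "roll": 0.15}, {"slide": [-0.0267, -0.0283, 0.017], "roll": 0.28}, {"slide": [-0.0267, -0.0283, 0.017], "roll": 0.28}, {"slide": [-0.0267, -0.0283, 0.05], "roll": 0.28}], fingers=0.8)

```text
t: 12.6
eef_pos: [436.5, -100.0, 48.1]
tcp_rot: [3.138, -0.003, 0.429]
ft_force: [-0.0, -0.1, -1.0]
opening: 0.798
grip_force: 0.0
```

Emit:
step_arm(increments=[{"slide": [0, 0, 0.038], "roll": 0}, {"slide": [0, 0, 0.038], "roll": 0}, {"slide": [0, 0, 0.038], "roll": 0}])

```text
t: 12.98
eef_pos: [435.1, -99.5, 9.9]
tcp_rot: [3.141, -0.0, 0.427]
ft_force: [0.0, 0.1, -0.0]
opening: 0.803
grip_force: 0.0
```

Emit:
step_arm(increments=[{"slide": [0, 0, 0], "roll": 0}, {"slide": [0, 0, 0], "roll": 0}, {"slide": [0, 0, 0], "roll": 0}, {"slide": [0, 0, 0], "roll": 0}, {"slide": [0, 0, 0], "roll": 0}], fingers=0.35)

```text
t: 13.6
eef_pos: [434.6, -99.4, 9.5]
tcp_rot: [3.141, -0.0, 0.426]
ft_force: [-0.5, 0.8, 8.0]
opening: 0.503
grip_force: 30.0
```

```bash
python3 -c "
from h import *
print(state()['grip_force'])
plan([(433,-98.7,75,.42),(572.5,-393.5,75,.185),(572.5,-393.5,14,.185)])"
```

```text
30.001345574855804
t 13.6 pose [434.6 -99.4   9.5] 0.4259 open 0.503
(433, -98.7, 75, 0.42) slide [-0.0012, -0.0013, -0.0655] roll 0.006 rows 1.0
(572.5, -393.5, 75, 0.185) slide [0.0072, 0.3261, -0.0] roll 0.235 rows 5.2
(572.5, -393.5, 14, 0.185) slide [0.0, 0.0, 0.061] roll 0.0 rows 1.0
```

Emit:
step_arm(increments=[{"slide": [0, 0, -0.035], "roll": 0}, {"slide": [0, 0, -0.066], "roll": 0}, {"slide": [0, 0, -0.066], "roll": 0}])

```text
t: 13.98
eef_pos: [435.3, -99.6, 76.7]
tcp_rot: [3.139, -0.003, 0.426]
ft_force: [-0.1, 0.2, -1.1]
opening: 0.502
grip_force: 30.0
```

Emit:
step_arm(increments=[{"slide": [0.0013, 0.055, 0], "roll": 0.05}, {"slide": [0.0026, 0.11, 0], "roll": 0.1}, {"slide": [0.004, 0.165, 0], "roll": 0.15}, {"slide": [0.005, 0.22, 0], "roll": 0.2}, {"slide": [0.006, 0.27, 0], "roll": 0.241}])

```text
t: 14.6
eef_pos: [551.6, -344.4, 73.3]
tcp_rot: [-3.14, 0.001, 0.183]
ft_force: [0.8, 0.5, -1.0]
opening: 0.503
grip_force: 30.0
```

Emit:
step_arm(increments=[{"slide": [0, 0, 0], "roll": 0}])

```text
t: 14.72
eef_pos: [551.8, -345.4, 73.0]
tcp_rot: [-3.141, 0.0, 0.182]
ft_force: [-0.0, 0.2, -1.0]
opening: 0.505
grip_force: 30.0
```

```bash
python3 -c "
from h import *
plan([(573.5,-393.5,75,.185),(573.5,-393.5,15,.185),(573.5,-393.5,80,.185),(325,-280.3,80,.07)])"
```

```text
t 14.725 pose [ 551.8 -345.4   73. ] 0.182 open 0.505
(573.5, -393.5, 75, 0.185) slide [0.0126, 0.0513, -0.002] roll -0.003 rows 0.8
(573.5, -393.5, 15, 0.185) slide [0.0, 0.0, 0.06] roll 0.0 rows 1.0
(573.5, -393.5, 80, 0.185) slide [0.0, 0.0, -0.065] roll 0.0 rows 1.0
(325, -280.3, 80, 0.07) slide [-0.2234, -0.157, -0.0] roll 0.115 rows 4.4
```

Emit:
step_arm(increments=[{"slide": [0.0126, 0.0513, 0], "roll": 0}, {"slide": [0.0126, 0.0513, 0], "roll": 0}, {"slide": [0.0126, 0.0513, 0.03], "roll": 0}, {"slide": [0.0126, 0.0513, 0.058], "roll": 0}, {"slide": [0.0126, 0.0513, 0.058], "roll": 0}])

```text
t: 15.35
eef_pos: [572.1, -389.0, 14.8]
tcp_rot: [-3.138, 0.003, 0.186]
ft_force: [0.3, 0.5, -0.0]
opening: 0.5
grip_force: 30.0
```

Emit:
step_arm(increments=[{"slide": [0, 0, 0], "roll": 0}, {"slide": [0, 0, 0], "roll": 0}, {"slide": [0, 0, 0], "roll": 0}], fingers=0.8)

```text
t: 15.72
eef_pos: [573.5, -390.8, 17.8]
tcp_rot: [3.141, -0.001, 0.185]
ft_force: [1.1, -0.3, 0.3]
opening: 0.758
grip_force: 0.0
```

Emit:
step_arm(increments=[{"slide": [0, 0, -0.03], "roll": 0}, {"slide": [0, 0, -0.075], "roll": 0}, {"slide": [-0.05, -0.035, -0.075], "roll": 0.03}, {"slide": [-0.1, -0.07, -0.075], "roll": 0.06}, {"slide": [-0.15, -0.105, -0.075], "roll": 0.09}])

```text
t: 16.35
eef_pos: [404.9, -314.3, 92.6]
tcp_rot: [3.141, -0.001, 0.094]
ft_force: [0.3, -1.4, 0.3]
opening: 0.803
grip_force: 0.0
```

```bash
python3 - <<'E'
from h import *
c=cam('scene');save(c,'scene1.png')
P=cloud(c);Z=P[...,2]
ins=(P[...,0]>300)&(P[...,0]<780)&(abs(P[...,1])<480)&(Z>13)&(Z<45)
k,l,st,ce=cv2.connectedComponentsWithStats(ins.astype(np.uint8))
for i in range(1,k):
    if st[i,4]<20: continue
    q=P[l==i];r=cv2.minAreaRect(q[:,:2].astype(np.float32)); print(ce[i].round(),np.round(r[0],1),np.round(r[1]),round(r[2]),np.median(q[:,2]).round(1))
plan([(325,-280.3,80,.07)])
E
```

```text
[402. 128.] [322.2 469.8] [40. 22.] 49 19.8
[428. 195.] [555.7 395.6] [44. 44.] 70 26.4
[155. 216.] [ 366.3 -277. ] [132.  44.] 4 17.1
[404. 240.] [644.8 265.7] [62. 38.] 61 24.3
[299. 281.] [653.3  -7.5] [47. 29.] 53 34.7
[367. 295.] [728.3 120.8] [131.  66.] 59 34.0
[117. 307.] [ 573.7 -389.5] [97. 48.] 11 27.6
[243. 310.] [ 672.5 -140.9] [62. 64.] 73 27.6
[184. 319.] [ 647.7 -261.4] [36. 57.] 46 23.1
t 16.4 pose [ 398.1 -309.2   91.7] 0.0925 open 0.799
(325, -280.3, 80, 0.07) slide [-0.0701, -0.0355, 0.0117] roll 0.022 rows 1.3
```

View pics/scene1.png

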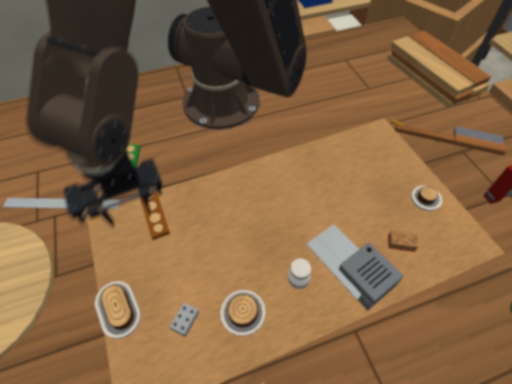

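All three slices lie in their moulds (small (428,195), large (243,310), oval (117,307)), offsets under 4 mm. Now the strip at (155,216).

Emit:
step_arm(increments=[{"slide": [-0.035, -0.018, 0], "roll": 0.022}, {"slide": [-0.07, -0.0355, 0.012], "roll": 0.022}, {"slide": [-0.07, -0.0355, 0.012], "roll": 0.022}, {"slide": [-0.07, -0.0355, 0.05], "roll": 0.022}], fingers=0.75)

```text
t: 16.9
eef_pos: [335.2, -288.4, 43.7]
tcp_rot: [3.136, -0.004, 0.072]
ft_force: [-0.1, -0.8, -1.5]
opening: 0.752
grip_force: 0.0
```

```bash
python3 -c "
from h import *
plan([(325,-280.3,4,.07)])"
```

```text
t 16.9 pose [ 335.2 -288.4   43.7] 0.0724 open 0.752
(325, -280.3, 4, 0.07) slide [-0.0096, -0.0088, 0.0397] roll 0.002 rows 0.7
```

Emit:
step_arm(increments=[{"slide": [0, 0, 0], "roll": 0}, {"slide": [0, 0, 0], "roll": 0}])

```text
t: 17.15
eef_pos: [334.1, -286.9, 42.8]
tcp_rot: [3.141, -0.0, 0.073]
ft_force: [1.0, 0.7, -0.8]
opening: 0.751
grip_force: 0.0
```

```bash
python3 -c "
from h import *
plan([(325,-280.3,4,.07)])"
```

```text
t 17.15 pose [ 334.1 -286.9   42.8] 0.073 open 0.751
(325, -280.3, 4, 0.07) slide [-0.0086, -0.0073, 0.0388] roll 0.003 rows 0.6
```

Emit:
step_arm(increments=[{"slide": [-0.0086, -0.0073, 0], "roll": 0}, {"slide": [-0.0086, -0.0073, 0.02], "roll": 0}, {"slide": [-0.0086, -0.0073, 0.0385], "roll": 0}, {"slide": [-0.0086, -0.0073, 0.0385], "roll": 0}])

```text
t: 17.65
eef_pos: [323.9, -279.3, 3.6]
tcp_rot: [-3.14, 0.001, 0.073]
ft_force: [0.7, -0.1, 0.2]
opening: 0.746
grip_force: 0.0
```

Emit:
step_arm(increments=[{"slide": [0, 0, 0], "roll": 0}, {"slide": [0, 0, 0], "roll": 0}, {"slide": [0, 0, 0], "roll": 0}, {"slide": [0, 0, 0], "roll": 0}, {"slide": [0, 0, 0], "roll": 0}], fingers=0.3)

```text
t: 18.27
eef_pos: [324.5, -280.0, 4.0]
tcp_rot: [3.141, -0.0, 0.073]
ft_force: [-0.6, 0.4, 7.5]
opening: 0.463
grip_force: 30.0
```

```bash
python3 - <<'E'
from h import *
print(state()['grip_force'],state()['ft_force'])
a=np.radians(17.2);L=np.array([650.5,123.]);ux=np.array([np.cos(a),np.sin(a)])
g=lambda s:tuple((L+ux*(s-40)).round(1))
z=np.array(state()['eef_pos'])[2]
plan([(325,-280.3,100,.07),(*g(-120),100,.3),(*g(-120),z+6.5,.3),(*g(-4),z+6.5,.3)])
E
```

```text
29.99518096446991 [-0.57052747  0.40760395  7.46615067]
t 18.275 pose [ 324.5 -280.     4. ] 0.0727 open 0.463
(325, -280.3, 100, 0.07) slide [0.0004, 0.0003, -0.096] roll 0.003 rows 1.5
(np.float64(497.7), np.float64(75.7), 100, 0.3) slide [0.1972, -0.343, -0.0] roll -0.23 rows 6.3
(np.float64(497.7), np.float64(75.7), np.float64(10.529733873813655), 0.3) slide [0.0, 0.0, 0.0895] roll 0.0 rows 1.4
(np.float64(608.5), np.float64(110.0), np.float64(10.529733873813655), 0.3) slide [0.116, -0.0, -0.0] roll 0.0 rows 1.9
```

Emit:
step_arm(increments=[{"slide": [0, 0, -0.03], "roll": 0}, {"slide": [0, 0, -0.07], "roll": 0}, {"slide": [0, 0, -0.096], "roll": 0}, {"slide": [0, 0, -0.096], "roll": 0}])

```text
t: 18.77
eef_pos: [324.9, -280.3, 101.0]
tcp_rot: [3.139, -0.002, 0.073]
ft_force: [0.5, -0.4, -1.1]
opening: 0.464
grip_force: 30.0
```

Emit:
step_arm(increments=[{"slide": [0.025, -0.043, 0], "roll": -0.03}, {"slide": [0.05, -0.086, 0], "roll": -0.06}, {"slide": [0.075, -0.129, 0], "roll": -0.1}, {"slide": [0.1, -0.172, 0], "roll": -0.14}, {"slide": [0.125, -0.215, 0], "roll": -0.18}])

```text
t: 19.4
eef_pos: [433.5, -54.7, 98.5]
tcp_rot: [-3.141, 0.001, 0.254]
ft_force: [1.0, -0.6, -1.0]
opening: 0.462
grip_force: 30.0
```

Emit:
step_arm(increments=[{"slide": [0, 0, 0], "roll": 0}])

```text
t: 19.52
eef_pos: [433.8, -53.8, 98.5]
tcp_rot: [-3.141, 0.001, 0.258]
ft_force: [-0.3, -0.9, -1.3]
opening: 0.461
grip_force: 30.0
```

```bash
python3 -c "
from h import *
plan([(497.7,75.7,100,.3)])"
```

```text
t 19.525 pose [433.8 -53.8  98.5] 0.2576 open 0.461
(497.7, 75.7, 100, 0.3) slide [0.0948, -0.109, -0.0015] roll -0.042 rows 2.3
```

Emit:
step_arm(increments=[{"slide": [0.035, -0.04, 0], "roll": -0.02}, {"slide": [0.07, -0.08, 0], "roll": -0.042}, {"slide": [0.095, -0.109, 0], "roll": -0.042}, {"slide": [0.095, -0.109, 0], "roll": -0.042}, {"slide": [0.095, -0.109, 0], "roll": -0.042}])

```text
t: 20.15
eef_pos: [497.4, 72.0, 98.8]
tcp_rot: [-3.141, 0.002, 0.294]
ft_force: [0.3, -0.2, -0.9]
opening: 0.46
grip_force: 30.0
```

Emit:
step_arm(increments=[{"slide": [0, 0, 0.04], "roll": 0}, {"slide": [0, 0, 0.07], "roll": 0}, {"slide": [0, 0, 0.07], "roll": 0}, {"slide": [0, 0, 0.07], "roll": 0}])

```text
t: 20.65
eef_pos: [498.3, 72.2, 30.4]
tcp_rot: [3.142, -0.0, 0.294]
ft_force: [-0.3, -1.5, -0.3]
opening: 0.461
grip_force: 30.0
```

```bash
python3 - <<'E'
from h import *
c=cam('scene');P=cloud(c)
save({'color':cv2.resize(c['color'][150:330,230:450],None,fx=3,fy=3,interpolation=cv2.INTER_CUBIC)},'ins.png')
plan([(497.7,75.7,10.5,.3),(608.5,110,10.5,.3)])
E
```

```text
t 20.7 pose [498.6  72.4  30.7] 0.2939 open 0.458
(497.7, 75.7, 10.5, 0.3) slide [0.0001, -0.0034, 0.0202] roll -0.006 rows 0.3
(608.5, 110, 10.5, 0.3) slide [0.116, -0.0, -0.0] roll 0.0 rows 1.9
```

View pics/ins.png

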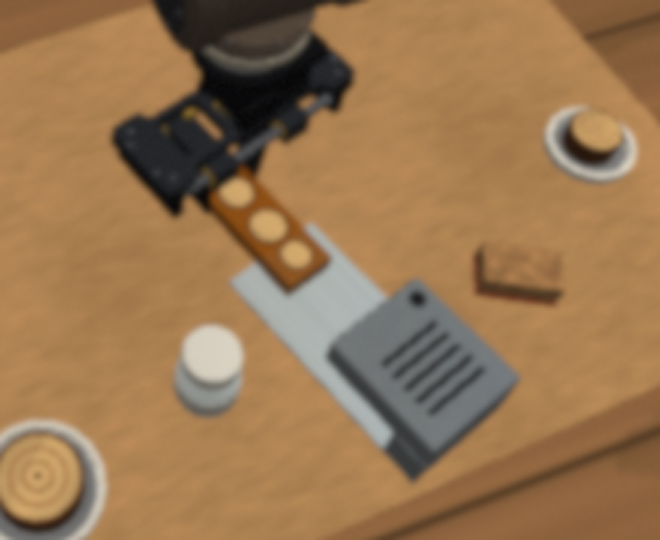

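The strip is held straight and level, with its front end over the plate at crop (305,280), and the jar at (210,365) is well clear. Lower it and slide it in.

Emit:
step_arm(increments=[{"slide": [0, -0.0034, 0], "roll": -0.006}, {"slide": [0, -0.0034, 0.02], "roll": -0.006}, {"slide": [0, -0.0034, 0.02], "roll": -0.006}, {"slide": [0.03, -0.0034, 0.02], "roll": -0.006}, {"slide": [0.06, -0.0034, 0.02], "roll": -0.006}])

```text
t: 21.32
eef_pos: [555.6, 94.0, 10.9]
tcp_rot: [3.141, -0.001, 0.301]
ft_force: [-0.8, -0.4, -1.0]
opening: 0.459
grip_force: 30.0
```

Emit:
step_arm(increments=[{"slide": [0.02, 0, 0], "roll": 0}, {"slide": [0.04, 0, 0], "roll": 0}, {"slide": [0.04, 0, 0], "roll": 0}])

```text
t: 21.7
eef_pos: [593.7, 105.9, 10.5]
tcp_rot: [3.141, -0.002, 0.301]
ft_force: [0.0, 0.6, -1.2]
opening: 0.46
grip_force: 30.0
```

```bash
python3 - <<'E'
from h import *
plan([(607.5,109.7,9.0,.3)])
E
```

```text
t 21.7 pose [593.7 105.9  10.5] 0.3013 open 0.46
(607.5, 109.7, 9.0, 0.3) slide [0.0143, 0.0005, 0.0015] roll 0.001 rows 0.2
```

Emit:
step_arm(increments=[{"slide": [0.006, 0, 0.001], "roll": 0}, {"slide": [0.012, 0, 0.0015], "roll": 0}, {"slide": [0.015, 0, 0.0015], "roll": 0}, {"slide": [0.015, 0, 0.0015], "roll": 0}])

```text
t: 22.2
eef_pos: [607.1, 110.0, 8.1]
tcp_rot: [-3.142, -0.0, 0.301]
ft_force: [0.2, -0.6, -1.3]
opening: 0.46
grip_force: 30.0
```

Emit:
step_arm(increments=[{"slide": [0.001, 0, 0], "roll": 0}, {"slide": [0.002, 0, 0], "roll": 0}, {"slide": [0.003, 0, 0], "roll": 0}])

```text
t: 22.58
eef_pos: [610.0, 110.8, 8.2]
tcp_rot: [-3.141, -0.0, 0.301]
ft_force: [-1.5, 0.4, -1.7]
opening: 0.463
grip_force: 30.0
```

Continue gently until contact.

Emit:
step_arm(increments=[{"slide": [0.001, 0, 0], "roll": 0}, {"slide": [0.002, 0, 0], "roll": 0}, {"slide": [0.003, 0, 0], "roll": 0}])

```text
t: 22.95
eef_pos: [612.9, 111.7, 8.2]
tcp_rot: [-3.142, -0.0, 0.301]
ft_force: [0.3, 0.8, -1.4]
opening: 0.465
grip_force: 30.0
```

Emit:
step_arm(increments=[{"slide": [0.001, 0, 0], "roll": 0}, {"slide": [0.002, 0, 0], "roll": 0}, {"slide": [0.003, 0, 0], "roll": 0}, {"slide": [0.003, 0, 0], "roll": 0}])

```text
t: 23.45
eef_pos: [615.8, 112.6, 8.2]
tcp_rot: [-3.142, -0.0, 0.301]
ft_force: [-0.1, -0.3, -1.5]
opening: 0.461
grip_force: 30.0
```

Emit:
step_arm(increments=[{"slide": [0.001, 0, 0], "roll": 0}, {"slide": [0.002, 0, 0], "roll": 0}, {"slide": [0.003, 0, 0], "roll": 0}, {"slide": [0.003, 0, 0], "roll": 0}])

```text
t: 23.95
eef_pos: [616.1, 112.8, 8.1]
tcp_rot: [-3.141, 0.006, 0.301]
ft_force: [-12.2, -5.7, 7.8]
opening: 0.456
grip_force: 30.0
```

```bash
python3 - <<'E'
from h import *
c=cam('scene')
save({'color':cv2.resize(c['color'][190:320,270:420],None,fx=4,fy=4,interpolation=cv2.INTER_CUBIC)},'ins2.png')
E
```

```text
(no output)
```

View pics/ins2.png

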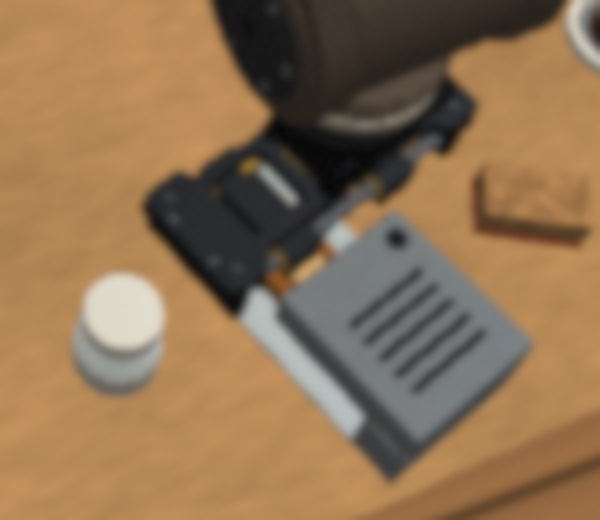

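Stop reached (13 N along the lamp axis), and the strip is centred under the head. Relax, release and rise.

Emit:
step_arm(increments=[{"slide": [-0.002, 0, 0], "roll": 0}, {"slide": [-0.0025, 0, 0.001], "roll": 0}, {"slide": [-0.0025, 0, 0.001], "roll": 0}])

```text
t: 24.38
eef_pos: [616.2, 112.7, 8.1]
tcp_rot: [3.142, -0.0, 0.301]
ft_force: [-5.3, -1.2, 11.2]
opening: 0.458
grip_force: 30.0
```

Emit:
step_arm(increments=[{"slide": [0, 0, 0], "roll": 0}, {"slide": [0, 0, 0], "roll": 0}, {"slide": [0, 0, 0], "roll": 0}], fingers=0.65)

```text
t: 24.75
eef_pos: [616.3, 112.8, 7.0]
tcp_rot: [-3.142, -0.0, 0.301]
ft_force: [-0.1, -0.1, -0.2]
opening: 0.642
grip_force: 0.0
```

Emit:
step_arm(increments=[{"slide": [0, 0, -0.04], "roll": 0}, {"slide": [0, 0, -0.09], "roll": 0}, {"slide": [0, 0, -0.14], "roll": 0}, {"slide": [-0.05, 0, -0.15], "roll": 0}, {"slide": [-0.11, 0, -0.15], "roll": 0}])

```text
t: 25.38
eef_pos: [510.5, 79.9, 157.9]
tcp_rot: [3.141, -0.002, 0.301]
ft_force: [0.5, -1.4, -0.4]
opening: 0.647
grip_force: 0.0
```

Emit:
step_arm(increments=[{"slide": [0, 0.06, 0], "roll": 0}, {"slide": [0, 0.12, 0], "roll": 0}, {"slide": [0, 0.18, 0], "roll": 0}, {"slide": [0, 0.24, 0], "roll": 0}, {"slide": [0, 0.24, 0], "roll": 0}])

```text
t: 26.0
eef_pos: [582.9, -152.7, 156.6]
tcp_rot: [3.141, -0.0, 0.297]
ft_force: [0.1, 0.9, -0.4]
opening: 0.65
grip_force: 0.0
```

```bash
python3 - <<'E'
from h import *
for n in('top','scene'):
    c=cam(n);P=cloud(c);Z=P[...,2];save(c,n+'3.png')
    a=np.radians(17.2);X=P[...,0]-652;Y=P[...,1]-123.5
    x=X*np.cos(a)+Y*np.sin(a);y=-X*np.sin(a)+Y*np.cos(a)
    m=(x<5)&(x>-140)&(abs(y)<60)&(Z>13)&(Z<34)
    q=P[m];r=cv2.minAreaRect(q[:,:2].astype(np.float32))
    print(n,m.sum(),'x',x[m].min(),x[m].max(),'y',y[m].min(),y[m].max(),'z',np.median(q[:,2]),r)
    h=(Z>50)&(Z<80)&(abs(x)<130)&(abs(y)<70)
    print('head x',np.percentile(x[h],[1,99]),'y',np.percentile(y[h],[1,99]))
    m=(Z>13)&(Z<45)&(P[...,0]>300)&(P[...,0]<780)&(abs(P[...,1])<480)
    k,l,st,ce=cv2.connectedComponentsWithStats(m.astype(np.uint8))
    for i in range(1,k):
        if st[i,4]>20: r=cv2.minAreaRect(P[l==i][:,:2].astype(np.float32)); print(np.round(r[0],1),np.round(r[1]),round(r[2]))
save({'color':cv2.resize(c['color'][190:330,250:450],None,fx=3.5,fy=3.5,interpolation=cv2.INTER_CUBIC)},'end.png')
E
```

```text
top 336 x -115.28250463217314 0.4104686792300596 y -34.8075434224237 29.295743931991062 z 22.453047902884805 ((600.6926879882812, 101.33604431152344), (117.17755126953125, 58.67719650268555), 30.06761932373047)
head x [-5.2584298  93.24557988] y [-44.20588496  43.48514793]
[641.  264.9] [64. 37.] 61
[616.5 111.7] [77. 46.] 15
[631.3  -3.1] [30. 48.] 3
[ 570.3 -390.7] [94. 51.] 9
[550.8 394.4] [43. 43.] 7
[317.5 469.1] [40. 23.] 56
scene 473 x -70.77544030484806 -9.819884774121427 y -23.657406823249445 20.945744228896782 z 20.970135693481552 ((613.9508056640625, 110.16654968261719), (60.97621154785156, 44.52910232543945), 17.530162811279297)
head x [ 0.58526925 98.63133616] y [-45.15371857  43.08163774]
[321.8 469.1] [40. 22.] 51
[554.9 396.1] [43. 44.] 13
[644.8 265.7] [62. 37.] 61
[614.  110.2] [61. 45.] 18
[653.1  -7.5] [48. 28.] 53
[728.5 121.1] [132.  66.] 60
[ 574.2 -389.3] [97. 48.] 11
[ 672.8 -141.6] [63. 63.] 1
[ 647.9 -261.3] [37. 56.] 47
```

View pics/end.png

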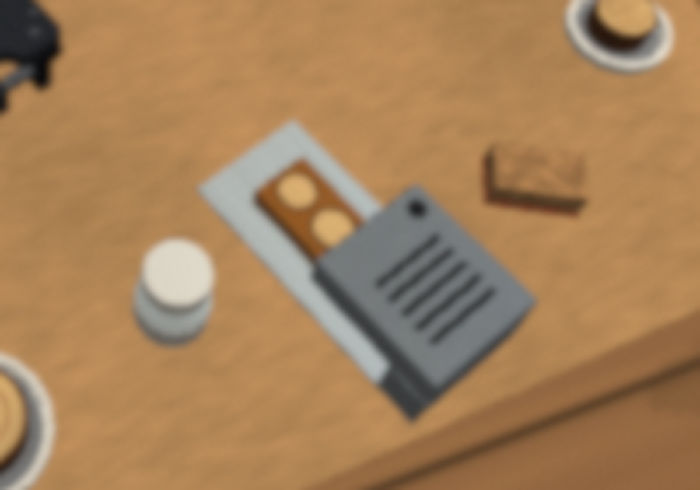

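View pics/top3.png

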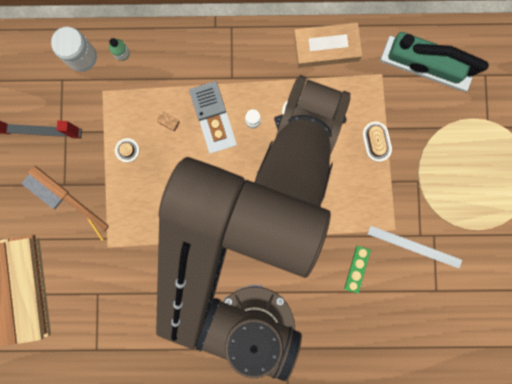

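The strip is home: its rear end is about 70 mm before the head, it lies straight and centred, and its top is at 22 mm. The slices are in their moulds, and the jar is upright at (175,290) in the crop.

```bash
python3 -c "
from h import *
print(env.job_done())"
```

```text
the job is handed in; nothing more can be done
None
```

The job is handed in: all three slices measured within about 4 mm of their mould centres, the strip is centred and home against the lamp stop, and the jar is still standing; it took about 26 s of the 102 s allowed, and the verdict was not reported back.

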